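# Present the hanging check plate to the code scanner, label up

### The job

Lift the glass check plate up and off the two hooks it hangs from, find its labelled end by the small notched corner, and present that end to the desk scanner: label face up, square to the tilted scanner window and centred a hand's breadth (12 cm) in front of it. The program finishes while the gripper is still holding the plate there, steady, clear of the stand, scanner and bench; leave the bottle, jar and tip box where they stand.

Things in the scene. Friction and masses are not known exactly. Their poses are not given: they have to be found in the camera images.
- plate_center (a point): Centre of the hanging glass plate: 120 mm long (y), 50 high (z, up), 8 thick (x), about 120 g. Grey-green middle; both ends frosted, both faces alike. One upper corner has a notch 20 mm long, 13 deep: that (+y) is the label end. Notch at top right as you look at a face: that face (+x) is the label face. A 6 mm stud sticks out 12 mm from each end, 8 mm above this point. It may hang any way round.
- plate_label (a point): Centre of the label: on the plate's label face, 46 mm from the plate's centre towards the notched end (+y), half-way up. Axes as the plate's; +x points out of the label face. The label looks like the rest of the frosting; only the notch tells it.
- stand: Dark fixed stand, foot 90 x 180 x 12 mm, origin under its centre, axes as the hanging plate's. Posts at y = -69 and +69 mm carry U hooks, open upward, that hold the studs: slot floor 82 mm up, 10 mm wide along x, tips 95 mm up. The plate's centre hangs over the middle, 77 mm above the bench, top edge at 102, both faces free; 13 mm of lift clears the tips.
- scanner: Fixed desk scanner: grey foot 110 mm across (origin under its centre), curved neck, white head 100 x 70 x 50 mm whose dark window faces the scanner's -x side (towards the robot) and 45 degrees downward; window centre 115 mm in front (-x) of the origin and 275 mm above the bench. Highest point about 370 mm.
- read_point (a point): Where the label must be: straight out from the window centre, 120 mm in front of it; 200 mm in front (-x) of the scanner's foot centre, 190 mm above the bench. Its +x axis points from here to the window (45 degrees up): the label face must look along this +x.
- reagent: Bystander: white bottle 60 mm across, 130 mm high, origin under its centre.
- jar: Bystander: amber jar 60 mm across, 75 mm high, origin under its centre.
- tip_box: Bystander: clear plastic pipette tip box 85 x 122 x 50 mm, origin under its centre.
There are look-alikes about, which are no part of the job. Of the things like the stand, leave any that is green, pink or turquoise; of the rest the smaller one is meant.

How it is judged:
On the way:
1. the plate is lifted up and off the hooks, clear of the stand (height (world z) of plate_center above 0.105 m and contact force between plate and stand below 0.05 N and contact force between plate and the fingers above 1 N), for 0.2 s.
At the end, for the whole second after the job is handed in: The fingers hold the plate (over 1 N) and nothing else carries it: label centre within 30 mm of the read point, label face upward and within 0.4 rad of square to the scanner window, plate centre over 120 mm above the bench, slower than 30 mm/s, not touching the stand or scanner (distance between plate_label and read_point below 0.03 m and angle between the x axis of plate_label and the x axis of read_point, either way round below 0.4 rad and angle between plate_label's own x axis and vertical below 1.2 rad and height (world z) of plate_center above 0.12 m and contact force between plate and the fingers above 1 N and contact force between plate and stand below 0.05 N and contact force between plate and scanner below 0.05 N and linear speed of plate below 0.03 m/s); the arm keeps its last pose, push and grip.
It fails at once if the plate is dropped or laid on the bench (height (world z) of plate_center below 0.05 m).
It fails at once if a bystander (bottle, jar or tip box) is moved more than 30 mm (distance of any of reagent, jar, tip_box from where it was at the start of the episode above 0.03 m).
It also fails if it takes over 40 s, if anything falls off the work surface, if the arm or the gripper's body presses on something with over 40 N, if the wrist force passes 120 N, or if a joint passes its speed limit or range.

### The arm

A 6-joint arm with a two-finger parallel gripper is mounted at the origin on the work surface. World frame = base frame: x ahead of the robot, y to its left, z up, the work surface at z = 0. Lengths are in m, angles in rad, forces in N, time in s.
With the tool pointing down it reaches from about 0.35 to 0.775 m from the base axis. Payload 5.5 kg.
Tool frame: the origin (TCP) lies at the very end of the fingers, on their centre line; the grasp point (between the pads) lies env.grasp_offset behind it (env.grasp_offset is the distance from the TCP to the grasp point, in m); x points along the fingers, y is the direction in which the jaws open and shut, and the axes are right-handed (so a half turn about x gives the same grasp; the last joint's range is limited). The gripper opens to 85 mm and grips with 20 to 120 N. Pads are 22 mm wide; open, the fingers measure 114 mm over their backs; the gripper's body (76 mm by 85 mm) begins 54 mm behind the grasp point. The pads swing forward as they close: fully open they stand 13 mm farther back than shut.
Start: joints at [-0.14, 0.313, 0.046, 1.304, 0, 1.431], TCP at [0.575, -0, 0.231] pointing down, gripper open.
Joint ranges: [-2.76, 2.76], [-0.86, 1.69], [-1.03, 1.26], [-2.2, 2.34], [-1.47, 1.5], [-3.14, 3.14]. Speed limits (rad/s): [2.57, 2.57, 3.14, 3.14, 3.14, 3.14].

### API

Orientations are given as a unit quaternion [w, x, y, z].
In Python, from workcell import get_state, viewer, job, env gives the robot as it stands.
- The arm moves only by the tool send_rows, never from a script. Its argument "plan" is a list of rows, each a list of 6 numbers: the shift along the tool's x, y, z in mm, then the turn, a rotation vector about the tool's x, y, z in degrees. A call has exactly 10 rows; each row is the pose to reach, as a shift and turn from the pose commanded when the call began, along the tool's axes at that moment; what a row does not reach only later rows make up. A row lasts 1/8 s, in which the tool goes at most 62.5 mm and 10.7 degrees, less where a joint would pass 70% of its speed; a pose out of reach is approached as far as the arm can. A call with a gripper value outside its range is refused whole. "claw" is the finger opening in mm, from 0 to 85.4, set as the call begins (left out, the last holds). The fingers move at their own pace and stop on an object; "newtons" is the grip in N (left out, the last holds). Time passes only in rows, so rows that repeat a pose let the fingers close, or fill a call up. It gives the time, the measured TCP pose, the force and the opening at its end, in the units of the state.
- get_state(): the state, without advancing time (a new reading comes with each control period).
- viewer.read_camera(name): name is "scene" or "side" or "wrist"; returns a dict with "frame" (420x560x3 uint8, blue, green, red), "mtx" (3x3 intrinsics, pixels), "k1" (the pictures are not rectified: a ray, as slopes to the right and down, at radius r is drawn at 1 + k1 r^2 times it, then the intrinsics apply), "rvec" (rotation vector, rad) and "tvec" (3), from world to camera coordinates, as OpenCV has them. Camera axes: x right, y down, z forward; pixel columns grow to the right and rows downward; lengths in m; the calibration is good to about 2 mm. A picture is of the moment at which its call begins. There is no depth.
- job.hand_in(): hands the job in, once; it reports no verdict.
The state is a dict: "clock": time; "joint_pos": joint angles; "qvel": joint speeds; "tau": joint torques, N m; "tcp_pos": TCP position; "orientation": TCP orientation; "wrist_force": force on the tool from outside, world axes, zero at the start; "ft_torque": the same for the moment, N m; "finger_gap": finger opening in m.
Only numpy, scipy, OpenCV 4.12 (cv2) and the standard library are available. Lean on these libraries where they do the work, as an engineer would, in place of code of your own. Each camera call takes 0.05 s, during which the arm holds its last target.

## Working session

There is one attempt and no reset: what is moved stays moved. The work goes in short steps, Python scripts to look and compute and a tool call to move; the robot and the scene stay as the last step left them, time stands still between calls to the robot, and variables do not carry over. Pictures are saved under pics/ and viewed, and the job is handed in when it is done.

Besides the shell and the picture viewer there is one more tool, called in YAML: its name, and indented under it one key for each argument. send_rows: Moves the arm, as the interface text tells. Its arguments: {"type":"object","properties":{"plan":{"type":"array"},"claw":{"type":"number"},"newtons":{"type":"number"}},"required":["plan"]}

```bash
ls; mkdir -p pics; python3 - <<'E'
from workcell import get_state, viewer, job, env
import cv2,pickle
s=get_state();print(s['clock'],s['tcp_pos'],s['orientation'],s['finger_gap'],env.grasp_offset)
d={}
for n in("scene","side","wrist"):
    c=viewer.read_camera(n);d[n]=c;cv2.imwrite(f"pics/{n}0.png",c["frame"]);print(n,c["mtx"].tolist(),c["k1"],c["rvec"],c["tvec"])
pickle.dump(d,open("cams0.pkl","wb"))
E
```

```text
pics
0.0 [5.74487523e-01 5.61534995e-05 2.30429042e-01] [ 0.49948766  0.499622    0.50049947 -0.50039006] 0.08551690628411078 0.0187
scene [[494.78358491405197, 0.0, 284.73948588123574], [0.0, 494.78358491405197, 203.44291235037593], [0.0, 0.0, 1.0]] -0.0172626778630225 [ 0.96121183  2.42687177 -1.12471625] [ 0.44279288 -0.12430059  1.82908786]
side [[502.5486120759521, 0.0, 289.3431848833409], [0.0, 502.5486120759521, 204.08825456246427], [0.0, 0.0, 1.0]] -0.00012154147067476519 [ 2.03703735 -0.54810215  0.30597472] [-0.48843862  0.2395557   1.08448077]
wrist [[302.74730554513604, 0.0, 282.68817855795004], [0.0, 302.74730554513604, 211.43864962217114], [0.0, 0.0, 1.0]] -0.05041260548975615 [-2.84421468e+00 -3.07910783e-03 -1.02345550e-03] [-0.57519796 -0.03681249  0.3774227 ]
```

View pics/scene0.png

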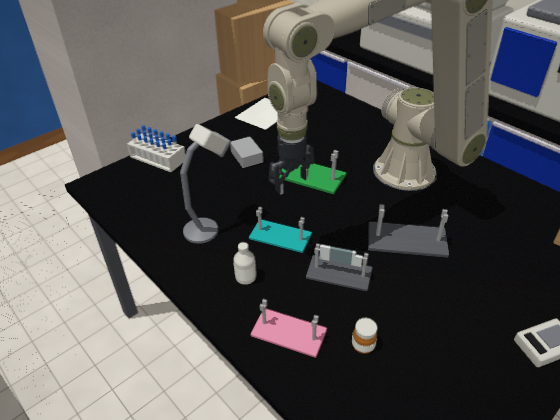

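View pics/side0.png

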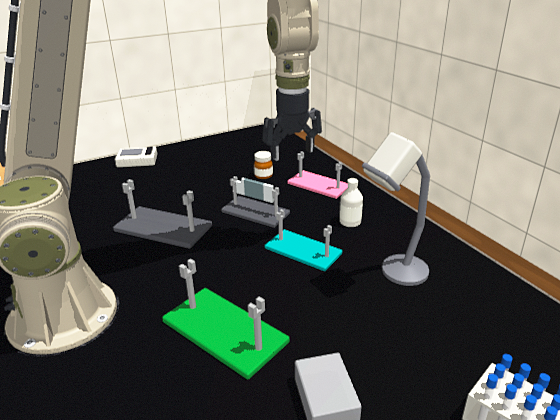

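View pics/wrist0.png

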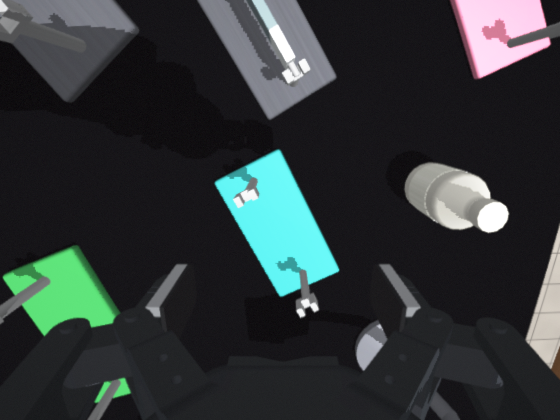

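Scene view: grey small stand with the plate at about (340,260), and larger dark stand empty at (408,238). Look-alikes to leave: green (315,176), turquoise (280,235), pink (290,332). The side view shows the small one at (256,200). I choose the small grey one; next I check it in a close crop.

```bash
python3 - <<'E'
import pickle,cv2,numpy as np
d=pickle.load(open("cams0.pkl","rb"))
a=cv2.resize(d["scene"]["frame"][225:300,295:385],None,fx=6,fy=6,interpolation=cv2.INTER_CUBIC)
b=cv2.resize(d["side"]["frame"][165:235,210:300],None,fx=6,fy=6,interpolation=cv2.INTER_CUBIC)
cv2.imwrite("pics/cropA.png",a);cv2.imwrite("pics/cropB.png",b)
E
```

```text
(no output)
```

View pics/cropA.png

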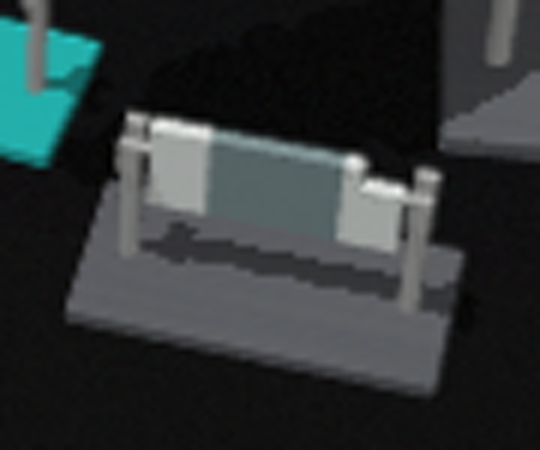

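View pics/cropB.png

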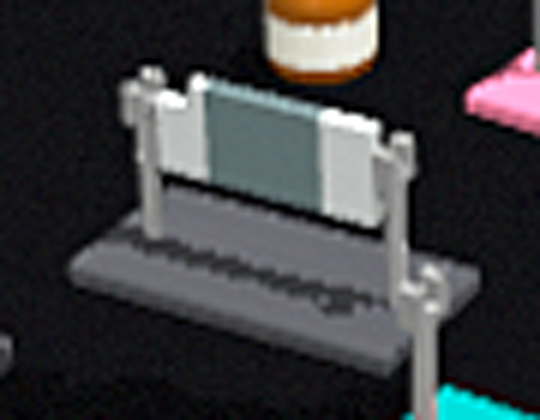

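The crop confirms the choice. In the scene view the notch is top right (crop about (380,175)), so the face toward the scene camera is the label face and the label end is the right one. The side view shows the same notch at top left of the back face, which agrees. Next I'll crop the scanner and fit poses.

```bash
cat > h.py <<'E'
import pickle,cv2,numpy as np
from scipy.optimize import least_squares
from scipy.spatial.transform import Rotation as R
def proj(c,P):
    P=np.atleast_2d(P)
    return cv2.projectPoints(P.astype(float),c["rvec"],c["tvec"],c["mtx"],np.array([c["k1"],0,0,0.]))[0][:,0]
def unproj(c,uv,z):
    n=cv2.undistortPoints(np.array([[uv]],float),c["mtx"],np.array([c["k1"],0,0,0.]))[0,0]
    Rm=cv2.Rodrigues(c["rvec"])[0]; o=-Rm.T@np.ravel(c["tvec"]); d=Rm.T@np.array([n[0],n[1],1])
    return o+d*(z-o[2])/d[2]
def fit(cams,obs,x0):
    # obs: list (camname, local xyz, uv); params x,y,yaw
    def f(p):
        r=[]
        for n,L,uv in obs:
            W=R.from_euler('z',p[2]).apply(L)+[p[0],p[1],0]
            r.append(proj(cams[n],W)[0]-uv)
        return np.ravel(r)
    return least_squares(f,x0,loss='soft_l1',x_scale=[.01,.01,.02]),f
E
python3 - <<'E'
from h import *
d=pickle.load(open("cams0.pkl","rb"))
A=lambda u,v:((u+.5)/6-.5+295,(v+.5)/6-.5+225)
B=lambda u,v:((u+.5)/6-.5+210,(v+.5)/6-.5+165)
o=[("scene",(.045,-.09,.012),A(70,305)),("scene",(.045,.09,.012),A(437,382)),("scene",(-.045,.09,.012),A(463,255)),("scene",(-.045,-.09,.012),A(110,182)),
("scene",(.004,-.06,.052),A(150,205)),("scene",(.004,.06,.052),A(397,250)),
("side",(-.045,.09,.012),B(72,268)),("side",(-.045,-.09,.012),B(390,358)),("side",(.045,-.09,.012),B(478,272)),
("side",(-.004,.06,.052),B(160,172)),("side",(-.004,-.06,.052),B(378,224)),
("wrist",(.045,-.09,.012),(335,77)),("wrist",(-.045,-.09,.012),(268,118))]
p0=unproj(d["scene"],A(270,270),.012);print(p0)
for y in(0,1.5,3,-1.5):
    r,f=fit(d,o,[p0[0],p0[1],y]);print(r.cost,r.x)
    if r.cost<200: print(np.round(f(r.x).reshape(-1,2),1))
print("bottle",unproj(d["scene"],(245,280),0),"jar",unproj(d["scene"],(365,347),0))
for n,(x0,x1,y0,y1) in {"scene":(170,270,110,250),"side":(350,450,120,290)}.items():
    cv2.imwrite(f"pics/scan_{n}.png",cv2.resize(d[n]["frame"][y0:y1,x0:x1],None,fx=4,fy=4,interpolation=cv2.INTER_CUBIC)[:600])
print("foot",unproj(d["scene"],(200.5,229),0.01),unproj(d["side"],(405,268),0.01))
E
```

```text
[0.54717393 0.17298686 0.012     ]
7.449904314500207 [0.5504325  0.17599513 0.54068595]
[[-0.4  0.3]
 [ 0.6  0.5]
 [ 1.  -1.3]
 [ 0.2 -1. ]
 [ 0.1 -0.5]
 [ 0.3  0.3]
 [-1.3 -1.2]
 [-0.7 -0.3]
 [ 0.7 -0.7]
 [-0.2 -1. ]
 [-0.8  0.2]
 [ 2.3  0. ]
 [-0.1  2. ]]
7.449904314514749 [0.5504325  0.17599512 0.54068602]
[[-0.4  0.3]
 [ 0.6  0.5]
 [ 1.  -1.3]
 [ 0.2 -1. ]
 [ 0.1 -0.5]
 [ 0.3  0.3]
 [-1.3 -1.2]
 [-0.7 -0.3]
 [ 0.7 -0.7]
 [-0.2 -1. ]
 [-0.8  0.2]
 [ 2.3  0. ]
 [-0.1  2. ]]
7.449904314511886 [0.55043251 0.17599513 0.5406859 ]
[[-0.4  0.3]
 [ 0.6  0.5]
 [ 1.  -1.3]
 [ 0.2 -1. ]
 [ 0.1 -0.5]
 [ 0.3  0.3]
 [-1.3 -1.2]
 [-0.7 -0.3]
 [ 0.7 -0.7]
 [-0.2 -1. ]
 [-0.8  0.2]
 [ 2.3  0. ]
 [-0.1  2. ]]
7.449904314500669 [0.5504325  0.17599512 0.54068598]
[[-0.4  0.3]
 [ 0.6  0.5]
 [ 1.  -1.3]
 [ 0.2 -1. ]
 [ 0.1 -0.5]
 [ 0.3  0.3]
 [-1.3 -1.2]
 [-0.7 -0.3]
 [ 0.7 -0.7]
 [-0.2 -1. ]
 [-0.8  0.2]
 [ 2.3  0. ]
 [-0.1  2. ]]
bottle [0.76704315 0.00513215 0.        ] jar [0.68684491 0.38815554 0.        ]
foot [ 0.74005931 -0.25059856  0.01      ] [ 0.73623789 -0.2547875   0.01      ]
```

View pics/scan_scene.png

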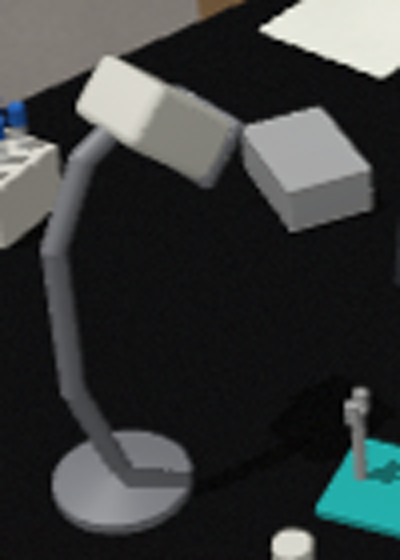

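View pics/scan_side.png

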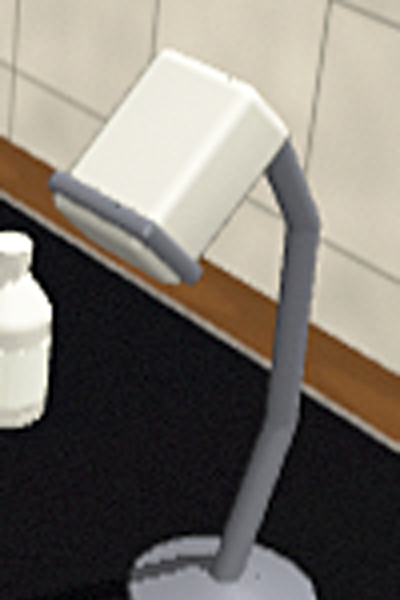

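```bash
python3 - <<'E'
from h import *
d=pickle.load(open("cams0.pkl","rb"))
# foot ellipse centres: circle outlines fitted by hull of radius .055
S=lambda u,v:((u+.5)/4-.5+170,(v+.5)/4-.5+110)
D=lambda u,v:((u+.5)/4-.5+350,(v+.5)/4-.5+120)
f1=unproj(d["scene"],S((52+192)/2,(430+525)/2),.012)
w=unproj(d["side"],D(125,226),.275);print(f1,w,w-f1,np.hypot(*(w-f1)[:2]))
# fit: foot centre + yaw + head dims permutation from corners in both views
import itertools
side=[D(165,50),D(250,95),D(288,140),D(52,178),D(150,232),D(198,275)]
sc=[S(110,57),S(75,105),S(150,140),S(185,90),S(240,125),S(207,187)]
f0=np.array([.738,-.253])
best=[]
s=np.sqrt(.5)
for dep,wid,hei in itertools.permutations((.1,.07,.05)):
    def W(p):
        c=[]
        for a,b,e in itertools.product((0,dep),(-wid/2,wid/2),(-hei/2,hei/2)):
            c.append(np.array([-.115,0,.275])+np.array([s,0,s])*a+np.array([0,1,0])*b+np.array([-s,0,s])*e)
        return R.from_euler('z',p[2]).apply(c)+[p[0],p[1],0]
    def f(p):
        w=W(p);r=[]
        for n,pts in(("side",side),("scene",sc)):
            q=proj(d[n],w)
            for t in pts: 
                dd=q-np.array(t); r.append(dd[np.argmin((dd**2).sum(1))])
        r=np.ravel(r)
        return np.r_[r,(np.array(p[:2])-f0)/.002]
    for y in np.arange(-1.2,1.3,.2):
        r=least_squares(f,[*f0,y],loss='soft_l1',x_scale=[.01,.01,.05]);best.append((r.cost,(dep,wid,hei),r.x))
best.sort(key=lambda t:t[0])
for b in best[:12:3]: print(b)
dep,wid,hei=best[0][1]
x=best[0][2]
yaw=x[2]
rot=R.from_euler('z',yaw)
print("read",rot.apply([-.2,0,.19])+[x[0],x[1],0])
for n in("scene","side"):
    im=d[n]["frame"].copy()
    c=[]
    ab=list(itertools.product((0,dep),(-wid/2,wid/2),(-hei/2,hei/2)))
    for a,b,e in ab: c.append(np.array([-.115,0,.275])+np.array([s,0,s])*a+np.array([0,1,0])*b+np.array([-s,0,s])*e)
    q=proj(d[n],rot.apply(c)+[x[0],x[1],0])
    th=np.linspace(0,6.28,60);ft=proj(d[n],np.c_[x[0]+.055*np.cos(th),x[1]+.055*np.sin(th),0*th+.006])
    im=cv2.resize(im,None,fx=4,fy=4,interpolation=cv2.INTER_CUBIC)
    for i in range(8):
        for j in range(i):
            if sum(u!=v for u,v in zip(ab[i],ab[j]))==1: cv2.line(im,tuple((q[i]*4+1.5).astype(int)),tuple((q[j]*4+1.5).astype(int)),(0,0,255),1)
    cv2.polylines(im,[(ft*4+1.5).astype(int)],True,(0,255,0))
    x0,y0=(170,110) if n=="scene" else (350,120)
    cv2.imwrite(f"pics/ov_{n}.png",im[y0*4:y0*4+600,x0*4:x0*4+400])
a=cv2.imread("pics/ov_scene.png");b=cv2.imread("pics/ov_side.png");cv2.imwrite("pics/ov.png",np.hstack([a,b]))
E
```

```text
[ 0.74199574 -0.24952626  0.012     ] [ 0.64405936 -0.24358259  0.275     ] [-0.09793638  0.00594367  0.263     ] 0.09811657217713936
(np.float64(36.98109973909516), (0.1, 0.07, 0.05), array([ 0.73913705, -0.25364756,  0.0803295 ]))
(np.float64(36.98109973910851), (0.1, 0.07, 0.05), array([ 0.73913705, -0.25364756,  0.08032954]))
(np.float64(36.98109973939667), (0.1, 0.07, 0.05), array([ 0.73913704, -0.25364754,  0.08032992]))
(np.float64(36.98109974023312), (0.1, 0.07, 0.05), array([ 0.73913703, -0.25364752,  0.08033044]))
read [ 0.53978199 -0.26969619  0.19      ]
```

View pics/ov.png

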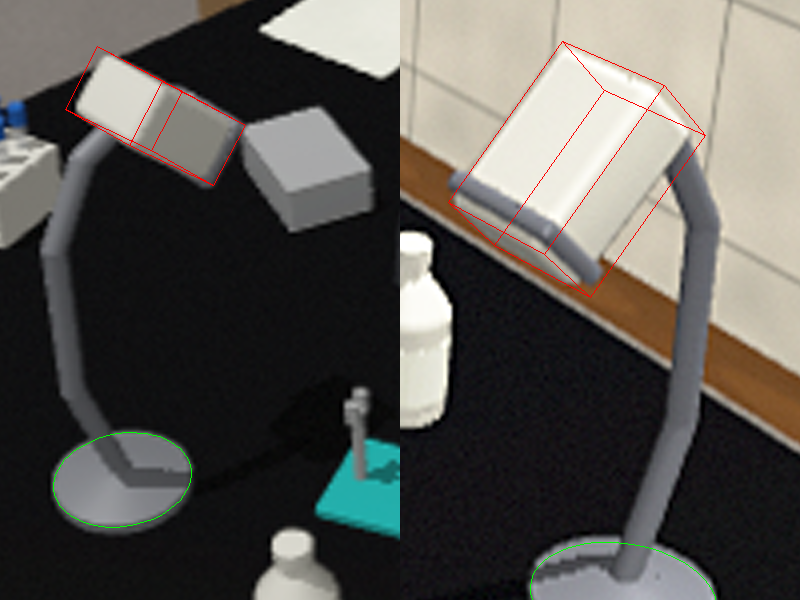

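```bash
python3 - <<'E'
from h import *
import itertools
d=pickle.load(open("cams0.pkl","rb"))
S=lambda u,v:((u+.5)/4-.5+170,(v+.5)/4-.5+110)
D=lambda u,v:((u+.5)/4-.5+350,(v+.5)/4-.5+120)
s=np.sqrt(.5)
# body points & bezel points
obs=[("side",D(165,50),0),("side",D(250,93),0),("side",D(290,138),0),("side",D(70,175),1),("side",D(150,222),1),("side",D(193,262),1),
("scene",S(108,57),0),("scene",S(76,105),0),("scene",S(145,143),2)]
obs+= [("side",D(50,176),3),("side",D(150,228),3),("side",D(198,276),3),("scene",S(242,125),3),("scene",S(208,187),3)]
f0=np.array([.739,-.2535])
def pts(p,kind):
    x,y,yaw,wid,hei,a1,bw,bh=p
    if kind==0: A=[a1];w,h=wid,hei
    elif kind==1: A=[.003];w,h=wid,hei
    elif kind==2: A=[a1];w,h=wid,hei
    else: A=[0.003];w,h=bw,bh
    c=[np.array([-.115,0,.275])+np.array([s,0,s])*a+np.array([0,1,0])*b+np.array([-s,0,s])*e for a in A for b in(-w/2,w/2) for e in(-h/2,h/2)]
    return R.from_euler('z',yaw).apply(c)+[x,y,0]
def f(p):
    r=[]
    for n,t,k in obs:
        if k==1: continue
        dd=proj(d[n],pts(p,k))-np.array(t); r.append(dd[np.argmin((dd**2).sum(1))])
    return np.r_[np.ravel(r),(p[:2]-f0)/.002,(p[3]-.067)/.01,(p[4]-.047)/.01,(p[6]-.07)/.005,(p[7]-.05)/.005]
for st in itertools.product((-.3,0,.1,.3,.5),((.07,.05),(.05,.07))):
    w,h=st[1]
    r=least_squares(f,[*f0,st[0],w,h,.09,w,h],loss='soft_l1',x_scale=[.01,.01,.05]+[.01]*5)
    print(round(r.cost,2),np.round(r.x,3))
E
```

```text
16.77 [ 0.741 -0.252  0.068  0.062  0.044  0.094  0.07   0.052]
65.09 [ 0.747 -0.267 -0.448  0.073  0.051  0.097  0.058  0.085]
16.77 [ 0.741 -0.252  0.068  0.062  0.044  0.094  0.07   0.052]
16.77 [ 0.741 -0.252  0.068  0.062  0.044  0.094  0.07   0.052]
16.77 [ 0.741 -0.252  0.068  0.062  0.044  0.094  0.07   0.052]
16.77 [ 0.741 -0.252  0.068  0.062  0.044  0.094  0.07   0.052]
16.77 [ 0.741 -0.252  0.068  0.062  0.044  0.094  0.07   0.052]
16.77 [ 0.741 -0.252  0.068  0.062  0.044  0.094  0.07   0.052]
16.77 [ 0.741 -0.252  0.068  0.062  0.044  0.094  0.07   0.052]
16.77 [ 0.741 -0.252  0.068  0.062  0.044  0.094  0.07   0.052]
```

Scanner fit: foot about (0.741,-0.252), yaw about 0.07, so the read point is about (0.541,-0.266,0.19). The plate is at (0.550,0.176) with yaw 0.541. First I move above the plate.

send_rows:
  plan:
    - [0,-3,-22,-4,0,0]
    - [0,-6,-44,-8,0,0]
    - [0,-9,-66,-12,0,0]
    - [0,-12,-88,-16,0,0]
    - [0,-16,-115,-20,0,0]
    - [10,-20,-140,-24,0,0]
    - [25,-22,-160,-28,0,0]
    - [45,-24,-176,-31,0,0]
    - [60,-24,-176,-31,0,0]
    - [60,-24,-176,-31,0,0]
  claw: 85
  newtons: 50

```text
clock: 1.4
tcp_pos: [0.5499, 0.1754, 0.1694]
orientation: [0.614, 0.348, 0.616, -0.349]
wrist_force: [-0.1, -0.3, 0.2]
finger_gap: 0.0848
```

```bash
python3 - <<'E'
from workcell import get_state, viewer
from h import *
s=get_state();print(s['clock'],s['tcp_pos'],s['orientation'],s['finger_gap'],s['joint_pos'])
d={}
for n in("scene","side","wrist"): d[n]=viewer.read_camera(n)
pickle.dump(d,open("cams1.pkl","wb"))
c=d["wrist"];im=c["frame"].copy()
rt=R.from_euler('z',.541)
P=rt.apply([(0,y,z) for y in(-.06,.06) for z in(.052,.102)]+[(x,y,.012) for x in(-.045,.045) for y in(-.09,.09)])+[.5504,.176,0]
for p in proj(c,P): cv2.circle(im,tuple(int(round(v)) for v in p),3,(0,0,255),1)
cv2.imwrite("pics/w1.png",im)
E
```

```text
1.4 [0.54994519 0.17538906 0.16942877] [ 0.61445768  0.34751022  0.61618059 -0.34928482] 0.08482306635264811 [ 1.69895638e-01  3.44614238e-01 -6.24968510e-02  1.16715999e+00
 -4.01651027e-04  1.20029715e+00]
```

View pics/w1.png

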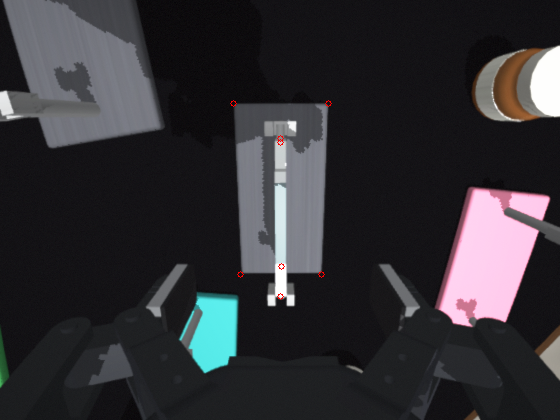

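The wrist view overlays well: the plate runs (281,140)-(281,297), centred between the jaws, with the notch step at (280,176) on the far end. Descend and close.

send_rows:
  plan:
    - [15,0,0,0,0,0]
    - [30,0,0,0,0,0]
    - [45,0,0,0,0,0]
    - [60,0,0,0,0,0]
    - [72,0,0,0,0,0]
    - [84,0,0,0,0,0]
    - [94,0,0,0,0,0]
    - [102,0,0,0,0,0]
    - [110,0,0,0,0,0]
    - [110,0,0,0,0,0]

```text
clock: 2.8
tcp_pos: [0.5506, 0.1759, 0.0607]
orientation: [0.615, 0.348, 0.616, -0.348]
wrist_force: [0.1, -0.5, 0.4]
finger_gap: 0.0851
```

send_rows:
  plan:
    - [0,0,0,0,0,0]
    - [0,0,0,0,0,0]
    - [0,0,0,0,0,0]
    - [0,0,0,0,0,0]
    - [0,0,0,0,0,0]
    - [0,0,0,0,0,0]
    - [0,0,0,0,0,0]
    - [0,0,0,0,0,0]
    - [0,0,0,0,0,0]
    - [0,0,0,0,0,0]
  claw: 0
  newtons: 60

```text
clock: 4.05
tcp_pos: [0.5511, 0.176, 0.0615]
orientation: [0.615, 0.348, 0.615, -0.348]
wrist_force: [-0.7, -0.3, 4.1]
finger_gap: 0.007
```

```bash
python3 - <<'E'
from workcell import get_state, viewer
from h import *
s=get_state();print(s['clock'],s['tcp_pos'],s['wrist_force'],s['finger_gap'])
a=viewer.read_camera("scene")["frame"][200:310,290:400];b=viewer.read_camera("side")["frame"][130:240,200:310]
cv2.imwrite("pics/g1.png",np.hstack([cv2.resize(v,(400,400),interpolation=cv2.INTER_CUBIC) for v in(a,b)]))
E
```

```text
4.05 [0.55106336 0.17597284 0.06146333] [-0.68437315 -0.32764368  4.09242327] 0.007044451531823579
```

View pics/g1.png

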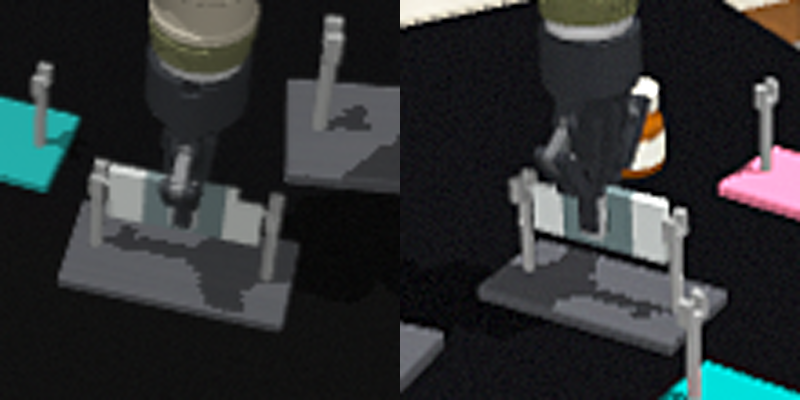

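The crops show the fingers closed on the plate's grey-green middle (left crop about (185,205)), gap 7 mm. Lift straight up.

send_rows:
  plan:
    - [-5,0,0,0,0,0]
    - [-12,0,0,0,0,0]
    - [-20,0,0,0,0,0]
    - [-30,0,0,0,0,0]
    - [-45,0,0,0,0,0]
    - [-65,0,0,0,0,0]
    - [-90,0,0,0,0,0]
    - [-115,0,0,0,0,0]
    - [-135,0,0,0,0,0]
    - [-150,0,0,0,0,0]

```text
clock: 5.4
tcp_pos: [0.5514, 0.1761, 0.2133]
orientation: [0.616, 0.349, 0.615, -0.348]
wrist_force: [-0.6, -0.7, -1.2]
finger_gap: 0.0071
```

```bash
cat > look.py <<'E'
import sys
from workcell import get_state, viewer
from h import *
s=get_state();print(s['clock'],s['tcp_pos'],s['orientation'],s['wrist_force'],s['finger_gap'],np.round(s['joint_pos'],2))
d={n:viewer.read_camera(n) for n in("scene","side","wrist")}
pickle.dump(d,open(sys.argv[1]+".pkl","wb"))
cv2.imwrite(f"pics/{sys.argv[1]}.png",np.vstack([np.hstack([cv2.resize(d[n]["frame"],(400,300)) for n in("scene","side")]),cv2.resize(d["wrist"]["frame"],(800,600))[100:400]]))
# target
psi=.07; rp=np.array([.741,-.252,0])+R.from_euler('z',psi).apply([-.2,0,.19])
F=R.from_euler('z',psi)*R.from_euler('y',-np.pi/4)   # plate frame
# tool: x=-plate z, y=plate x, z=-plate y
T=np.column_stack([-F.as_matrix()[:,2],F.as_matrix()[:,0],-F.as_matrix()[:,1]])
q=s['orientation'];C=R.from_quat([q[1],q[2],q[3],q[0]]).as_matrix()
# plate centre vs tcp in tool: from grasp (plate centre .077, tcp .0615)
off=np.array([-.0155,0,0]); lab=off+np.array([0,.004,-.046])
tcpT=rp-T@lab
print("label now",np.round(s['tcp_pos']+C@lab,4),"target tcp",np.round(tcpT,4))
print("shift mm tool",np.round(C.T@(tcpT-s['tcp_pos'])*1000,1),"rotvec deg",np.round(np.degrees(R.from_matrix(C.T@T).as_rotvec()),1))
E
python3 look.py lift1
```

```text
5.4 [0.55140409 0.17605717 0.21327218] [ 0.61596006  0.34863121  0.61490358 -0.34776869] [-0.63424732 -0.70677372 -1.23642768] 0.007127992315663459 [ 0.17  0.32  0.02  1.26 -0.    1.2 ]
label now [0.5311 0.2175 0.2287] target tcp [ 0.5528 -0.3113  0.1762]
shift mm tool [  36.9 -249.9  418.5] rotvec deg [ 25.6 -10.6  44. ]
```

View pics/lift1.png

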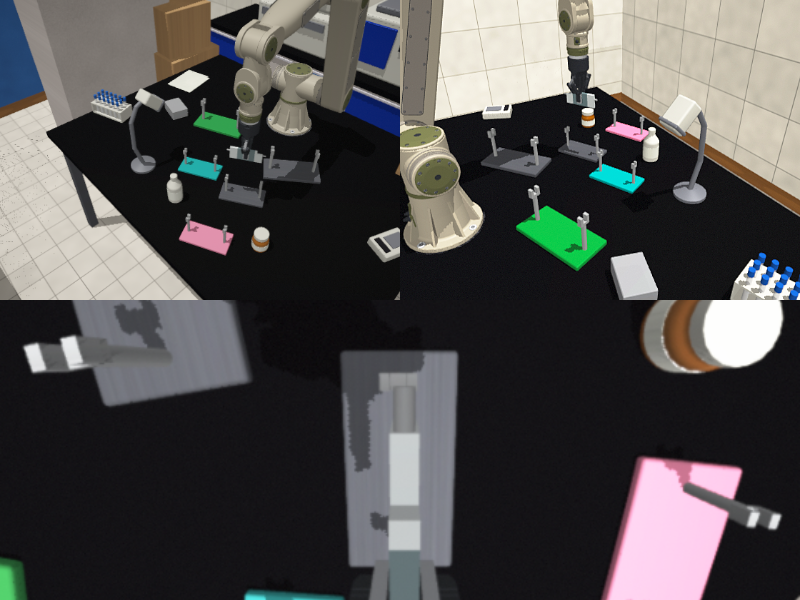

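Off the hooks: the stand's slots are empty, and the wrist load of −1.2 N matches the plate. Next I carry it toward the scanner side and turn the yaw back.

send_rows:
  plan:
    - [-5,-8,14,2,0,0]
    - [-10,-20,33,5,0,0]
    - [-15,-34,56,8,0,0]
    - [-20,-48,80,12,0,0]
    - [-25,-62,104,16,0,0]
    - [-30,-76,128,20,0,0]
    - [-34,-88,149,23,0,0]
    - [-37,-98,165,26,0,0]
    - [-37,-105,177,27,0,0]
    - [-37,-105,177,27,0,0]

```text
clock: 6.8
tcp_pos: [0.552, -0.0307, 0.2479]
orientation: [0.517, 0.483, 0.517, -0.483]
wrist_force: [0.0, 0.6, -1.7]
finger_gap: 0.007
```

```bash
python3 look.py mv1
```

```text
6.8 [ 0.55200569 -0.03066039  0.24791441] [ 0.51659918  0.48252935  0.51700611 -0.48269596] [ 0.00205981  0.59433213 -1.69876175] 0.007029656766776646 [-0.2   0.27  0.02  1.33  0.    1.3 ]
label now [0.5529 0.0155 0.2634] target tcp [ 0.5528 -0.3113  0.1762]
shift mm tool [ 71.6 -18.3 280.1] rotvec deg [-0.1  0.  45. ]
```

send_rows:
  plan:
    - [0,0,0,0,0,4]
    - [0,0,0,0,0,9]
    - [0,0,0,0,0,14]
    - [0,0,0,0,0,20]
    - [0,0,0,0,0,26]
    - [0,0,0,0,0,32]
    - [0,0,0,0,0,38]
    - [0,0,0,0,0,42]
    - [0,0,0,0,0,45]
    - [0,0,0,0,0,45]

```text
clock: 8.2
tcp_pos: [0.5506, -0.0287, 0.2469]
orientation: [0.662, 0.643, 0.294, -0.248]
wrist_force: [-0.8, 0.2, -0.1]
finger_gap: 0.0072
```

```bash
python3 look.py tilt1
```

```text
8.2 [ 0.55061065 -0.02867576  0.24686842] [ 0.66190356  0.64324032  0.29436233 -0.24794431] [-0.82332513  0.24627963 -0.07372003] 0.007183427666282175 [-0.36 -0.27 -0.83  0.28  0.3   1.25]
label now [0.5393 0.0166 0.2607] target tcp [ 0.5528 -0.3113  0.1762]
shift mm tool [ 37.4 -62.3 282.1] rotvec deg [-0.  -0.1  0.1]
```

View pics/tilt1.png

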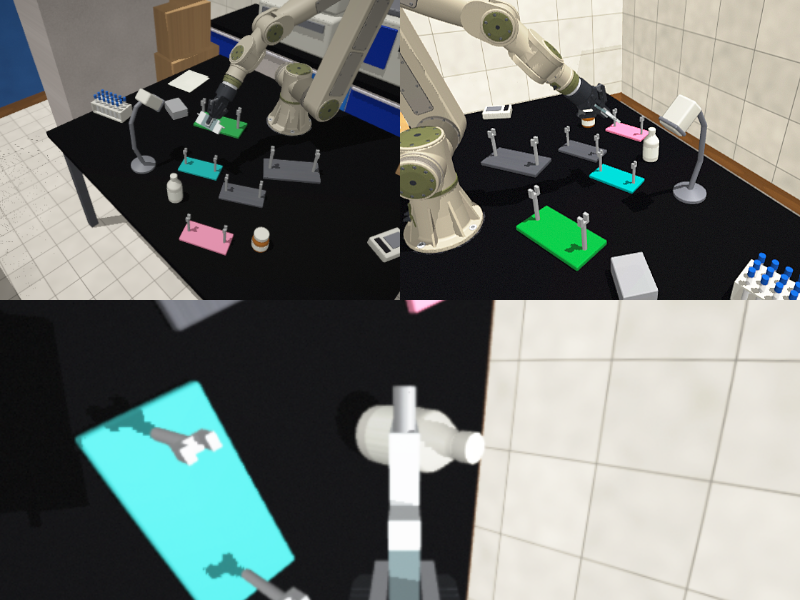

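The plate is tilted with the notch still visible at (405,513) in the wrist view. The orientation error is 0.1°. Slide along toward the scanner.

send_rows:
  plan:
    - [0,0,12,0,0,0]
    - [0,0,30,0,0,0]
    - [0,0,52,0,0,0]
    - [0,0,76,0,0,0]
    - [0,0,100,0,0,0]
    - [0,0,124,0,0,0]
    - [0,0,148,0,0,0]
    - [0,0,168,0,0,0]
    - [0,0,180,0,0,0]
    - [0,0,180,0,0,0]

```text
clock: 9.6
tcp_pos: [0.5649, -0.2103, 0.2482]
orientation: [0.662, 0.644, 0.293, -0.248]
wrist_force: [-0.6, -0.1, -1.0]
finger_gap: 0.0072
```

```bash
python3 look.py sl1
```

```text
9.6 [ 0.56486716 -0.21032258  0.2482455 ] [ 0.6620688   0.64369205  0.29297657 -0.24797211] [-0.56666624 -0.12503445 -0.96129591] 0.007191274771736935 [-0.76 -0.08 -0.65  0.41  0.55  0.91]
label now [ 0.5536 -0.165   0.2621] target tcp [ 0.5528 -0.3113  0.1762]
shift mm tool [ 37.5 -64.3  99.9] rotvec deg [-0.1  0.   0. ]
```

View pics/sl1.png

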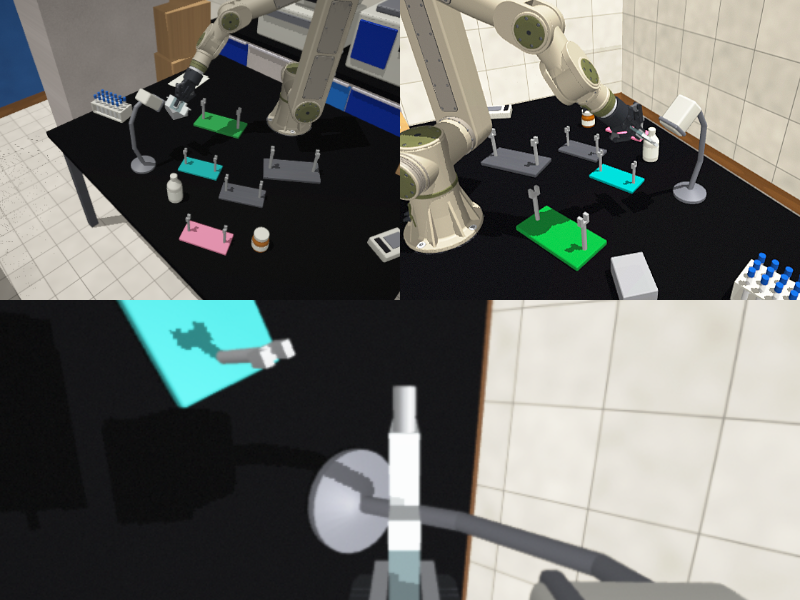

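Wrist view: scanner head at lower right (660,590), with space to the plate. I back off the window plane first, then finish sliding.

send_rows:
  plan:
    - [5,-9,2,0,0,0]
    - [12,-22,6,0,0,0]
    - [21,-37,12,0,0,0]
    - [30,-51,22,0,0,0]
    - [36,-61,36,0,0,0]
    - [37,-64,52,0,0,0]
    - [37,-64,70,0,0,0]
    - [37,-64,88,0,0,0]
    - [37,-64,100,0,0,0]
    - [37,-64,100,0,0,0]

```text
clock: 11.0
tcp_pos: [0.5529, -0.3119, 0.1773]
orientation: [0.662, 0.643, 0.293, -0.248]
wrist_force: [-0.4, 0.3, -1.3]
finger_gap: 0.0072
```

```bash
python3 look.py fin1; python3 - <<'E'
from h import *
d=pickle.load(open("fin1.pkl","rb"))
from workcell import get_state
a=d["scene"]["frame"][90:190,170:290];b=d["side"]["frame"][110:260,250:430]
psi=.07
fr=R.from_euler('z',psi); o=np.array([.741,-.252,0])
pts=[fr.apply([-.115,0,.275])+o, fr.apply([-.2,0,.19])+o]
s=get_state();q=s['orientation'];C=R.from_quat([q[1],q[2],q[3],q[0]]).as_matrix()
# plate label-face outline predicted: local tool: plate z=-tx, x=ty, y=-tz, centre at tcp+C@(-.0155,0,0)
pl=[s['tcp_pos']+C@np.array([-.0155-z,x,-y]) for x,y,z in [(.004,-.06,-.025),(.004,.06,-.025),(.004,.06,.012),(.004,.04,.012),(.004,.04,.025),(.004,-.06,.025)]]
out=[]
for n,(x0,x1,y0,y1) in {"scene":(170,290,90,180),"side":(270,430,120,240)}.items():
    im=cv2.resize(d[n]["frame"],None,fx=5,fy=5,interpolation=cv2.INTER_CUBIC)
    for p in proj(d[n],np.array(pts)): cv2.circle(im,tuple((p*5+2).astype(int)),4,(0,0,255),1)
    cv2.polylines(im,[(proj(d[n],np.array(pl))*5+2).astype(int)],True,(0,255,0),1)
    cv2.imwrite(f"pics/f_{n}.png",im[y0*5:y1*5,x0*5:x1*5])
E
```

```text
11.0 [ 0.55294676 -0.31190113  0.17731018] [ 0.66246513  0.64348509  0.29263262 -0.24785689] [-0.36717872  0.33830503 -1.27661021] 0.007237883200733478 [-0.93  0.11 -0.63  0.34  0.64  0.73]
label now [ 0.5417 -0.2666  0.1911] target tcp [ 0.5528 -0.3113  0.1762]
shift mm tool [ 0.7 -0.8 -0.6] rotvec deg [-0.   0.1 -0. ]
```

View pics/f_scene.png

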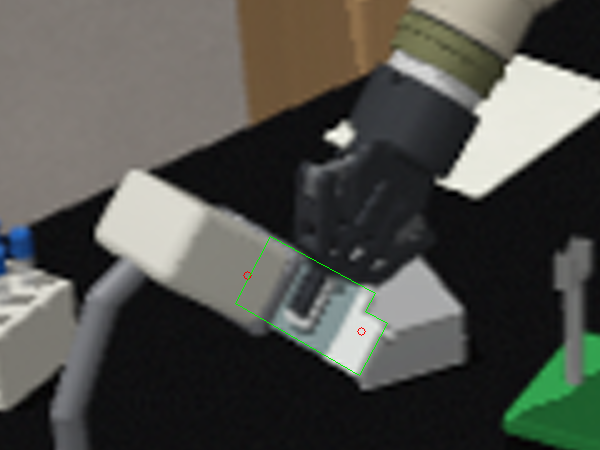

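View pics/f_side.png

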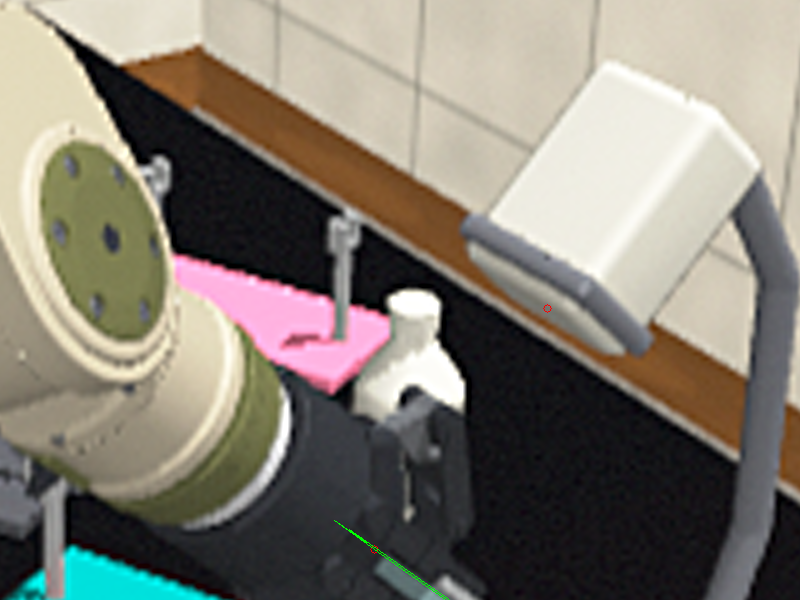

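View pics/fin1.png

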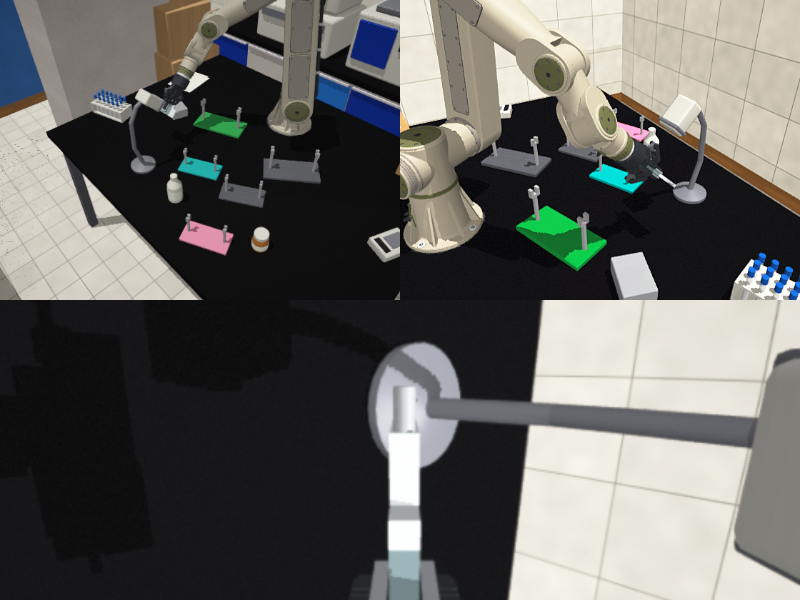

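```bash
python3 - <<'E'
from h import *
d=pickle.load(open("fin1.pkl","rb"));c=d["wrist"];im=c["frame"].copy();s=.5**.5
for psi,x,y,col in((.07,.741,-.252,(0,0,255)),(-.13,.741,-.252,(0,255,0)),(.27,.741,-.252,(255,0,0))):
    P=[np.array([-.115,0,.275])+np.array([0,1,0])*b+np.array([-s,0,s])*e for b,e in((-.035,-.026),(.035,-.026),(.035,.026),(-.035,.026))]
    q=proj(c,R.from_euler('z',psi).apply(P)+[x,y,0]);print(q.round())
    cv2.polylines(im,[q.astype(int)],True,col,1)
    th=np.linspace(0,6.28,60);ft=proj(c,np.c_[x+.055*np.cos(th),y+.055*np.sin(th),0*th+.006])
    cv2.polylines(im,[ft.astype(int)],True,col,1)
cv2.imwrite("pics/wf.png",im)
E
```

```text
[[503. 246.]
 [531. 116.]
 [641. 118.]
 [587. 296.]]
[[509. 214.]
 [540.  79.]
 [654.  44.]
 [609. 237.]]
[[499. 270.]
 [521. 157.]
 [621. 196.]
 [569. 337.]]
```

View pics/wf.png

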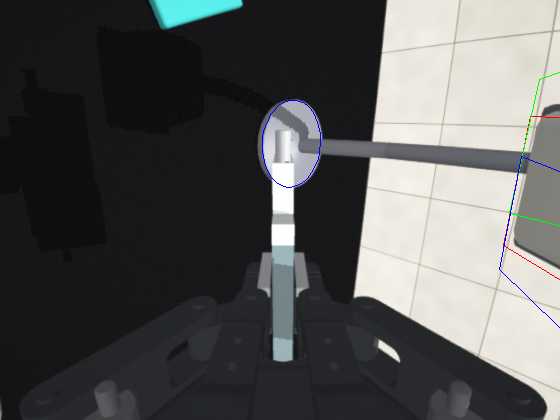

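The wrist overlay agrees: the head edge from (545,105) to (515,247) matches the model with yaw 0.07 (red). I make one hold call to confirm it is steady, then hand in.

send_rows:
  plan:
    - [0,0,0,0,0,0]
    - [0,0,0,0,0,0]
    - [0,0,0,0,0,0]
    - [0,0,0,0,0,0]
    - [0,0,0,0,0,0]
    - [0,0,0,0,0,0]
    - [0,0,0,0,0,0]
    - [0,0,0,0,0,0]
    - [0,0,0,0,0,0]
    - [0,0,0,0,0,0]

```text
clock: 12.4
tcp_pos: [0.5527, -0.3105, 0.1769]
orientation: [0.662, 0.643, 0.293, -0.248]
wrist_force: [-0.1, -0.1, -0.9]
finger_gap: 0.0073
```

```bash
python3 look.py fin2; python3 - <<'E'
from h import *
a=pickle.load(open("fin1.pkl","rb"));b=pickle.load(open("fin2.pkl","rb"))
for n in("scene","wrist"): print(n,(cv2.absdiff(a[n]["frame"],b[n]["frame"]).max(2)>40).sum())
from workcell import job
print(job.hand_in())
E
```

```text
12.4 [ 0.55270445 -0.31046257  0.17690682] [ 0.66235275  0.64344474  0.29319832 -0.24759329] [-0.1275798  -0.14812673 -0.88168185] 0.007315625341662592 [-0.93  0.11 -0.63  0.34  0.64  0.73]
label now [ 0.5414 -0.2651  0.1907] target tcp [ 0.5528 -0.3113  0.1762]
shift mm tool [ 0.5 -0.5  0.9] rotvec deg [-0.  0. -0.]
scene 68
wrist 108
the job is handed in; nothing more can be done
None
```

The plate is off the small grey stand and held in front of the scanner, and the job was handed in at about 12.5 s. `hand_in` gives no verdict, so success is judged only by my own checks.

- **Pick:** I chose the small grey stand and read the label end and label face from the notch. The scene, side and wrist views all agreed on which end it was. The gripper took the plate by its middle and lifted it straight up off the hooks.
- **Final pose:** the label is about 1 mm from the estimated read point, and the plate's angle error is near zero. Both figures assume the plate did not slip, and they rest on my camera fit of the scanner.
- **Holding:** after a 1.25 s hold, almost nothing moved between pictures. The finger gap was 7.3 mm and the wrist load about 1 N, which fits the plate.
- **Picture checks:** in the scene view the plate outline matched the prediction to within a few pixels. In the wrist view the scanner head and foot matched the fit.
- **Disagreement:** my first fit of the scanner head as a plain box was off. I refitted it allowing for the rim around the window, which gave a yaw of 0.07 rad. In the side view the plain rim centre would put the window about 1 cm from where I have it; I judged the window to stand out past the rim.
- **Bystanders:** the bottle, jar and tip box stood well away from the path and look unmoved in the pictures; I did not measure their positions again.

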